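# Index the casting one click to its next port and take the gauge reading

## Robot

A 6-joint arm with a two-finger parallel gripper is mounted at the origin on the work surface. World frame = base frame: x ahead of the robot, y to its left, z up, the work surface at z = 0. Lengths are in mm, angles in degrees, forces in N, time in s.
With the tool pointing down it reaches from about 300 to 775 mm from the base axis. Payload 14.6 kg.
Tool frame: the origin (TCP) lies midway between the tips of the shut fingers; the grasp point (between the pads) lies 19 mm behind it; z points along the fingers, x is the direction in which the jaws open and shut, and the axes are right-handed (so a half turn about z gives the same grasp; the last joint's range is limited). The gripper opens to 94 mm and grips with 3 to 60 N. Pads are 16 mm wide; open, the fingers measure 119 mm over their backs; the gripper's body (75 mm by 177 mm) begins 78 mm behind the grasp point.
Start: joints at [62.074, 17.183, 87.147, -0, 75.671, -3.816], TCP at [224.666, 502.01, 178.446] pointing down, gripper open.
Joint ranges: [-173.82, 173.82], [-45.26, 126.66], [13.44, 144.39], [-59.66, 239.66], [0, 175.72], [-146.38, 146.38]. Speed limits (degrees/s): [127.2, 127.2, 147.25, 180, 180, 180].

## Interface

Orientations are given as a 3x3 rotation matrix whose columns are the frame's x, y, z axes.
In Python, from rig import bot gives the robot as it stands.
- The arm moves only by the tool apply_moves, never from a script. Its argument "moves" is a list of rows, each a list of 7 numbers: the gripper command: -1 is fully open, 1 is shut, values between are in proportion, then the shift along the world's x, y, z in mm, then the turn, a rotation vector about the world's x, y, z in degrees. In form: [[jaw, tx, ty, tz, rx, ry, rz], ...]. A call has 1 to 10 rows; each row shifts and turns the pose as measured when the row begins; what a row does not reach is not made up. A row lasts 1/10 s, in which the tool goes at most 50 mm and 8.59 degrees, less where a joint would pass 70% of its speed; a pose out of reach is approached as far as the arm can. A call with a gripper value outside its range is refused whole. The fingers move at their own pace and stop on an object; "squeeze" is the grip in N (left out, the last holds). Time passes only in rows, so rows that do not move let the fingers close. It gives the time, the measured TCP pose, the force and the opening at its end, in the units of the state.
- bot.read_state(): the state, without advancing time (a new reading comes with each control period).
- bot.snapshot(name): name is "scene" or "side" or "wrist"; returns a dict with "pixels" (420x560x3 uint8, red, green, blue), "fov_y" (degrees; the focal length in pixels is half the picture's height over the tangent of half this angle, whatever the lens; pixels are square), "cx", "cy" (the principal point, pixels), "origin" and "attitude" of the camera in the world; the wrist camera has in their place "T_tool_cam" (4x4, takes a point from camera to tool coordinates, whose origin is the TCP and whose axes are the tool frame's). Camera axes: x right, y down, z forward; pixel columns grow to the right and rows downward; lengths in mm; the calibration is good to about 2 mm. A picture is of the moment at which its call begins: read the wrist's pose just before it. There is no depth.
- bot.finish_job(): hands the job in, once; it reports no verdict.
The state is a dict: "time_s": time; "joint_positions": joint angles; "qvel": joint speeds; "joint_torque": joint torques, N m; "tcp_pos": TCP position; "ee_rot": TCP orientation; "ft_force": force on the tool from outside, world axes, zero at the start; "torque": the same for the moment, N m; "grip_width": opening from 0.0 (shut) to 1.0 (fully open).
Only numpy, scipy, OpenCV 4.12 (cv2) and the standard library are available. Lean on these libraries where they do the work, as an engineer would, in place of code of your own. Each camera call takes 0.05 s, during which the arm holds its last target. There are 200 camera calls.

## Task

With a fingertip, turn the knurled plate of the indexing fixture one click clockwise (seen from above), so that it clicks home with the blue-marked port of the casting in front of the probe; then press the green button on the readout and let it come back up. Turn it by the plate alone: do not touch the casting on it or the probe, and leave everything else on the bench where it is.

Things in the scene. Friction and masses are not known exactly. Their poses are not given: they have to be found in the camera images.
- fixture: Indexing fixture, screwed down: green base plate 200 x 150 x 12 mm (80 mm behind to 120 mm ahead of the origin along its x), a green pedestal 96 mm in diameter that carries the knurled index plate, and the probe. Origin on the turning axis, at the bench surface; z up; +x points from the axis to the probe post.
- index_plate (a joint): Turning of the index plate on its vertical axis, rad: 0 at the start, growing clockwise seen from above, no end stops. A spring ball detent holds it in six stations 1.047 rad (60 degrees) apart: 0, 1.047, 2.094.. It takes about 0.17 N m (3 N at the rim) to leave a station; the crest lies half way (0.52 rad), and let go beyond that the plate pulls itself into the next station.
- plate_center (a point): Centre of the top face of the knurled steel index plate, on the axis, 60 mm above the bench. The plate is a disc 130 mm in diameter and 18 mm thick (too wide to grip), its rim knurled and the outer 14 mm of its top serrated; its top is flat and free from 31 to 65 mm radius. Friction with a fingertip is about 1: pressed with some 10 N it grips.
- hub: The casting under inspection, not to be touched: bare aluminium hub, 44 mm in diameter, 34 mm high, six round ports 15 mm in diameter standing out to 30 mm radius. It sits loose on a seat in the middle of the plate, foot 66 mm and top 100 mm above the bench; two brass pins between its ports (tops 90 mm up) carry it round with the plate. Origin: centre of its foot.
- blue_port (a point): Centre of the mouth of the blue-painted port, 30 mm from the hub's axis and 19 mm above its foot. At the start it is one station counter-clockwise of the probe.
- probe: Eddy-current probe: steel barrel 12 mm in diameter, level, 85 mm above the bench, its blue nose 35 mm from the axis, in a clamp on a post 104 mm from the axis, all along the fixture's +x; top 96 mm above the bench. Origin as the fixture's. Not to be touched.
- readout: Grey gauge readout box, screwed down, 130 x 150 mm, 42 mm high at its front deck (towards -x of its frame) and 72 mm at the back half with the display. Origin under its middle.
- read_button (a joint): Green push button, 26 mm in diameter, on the front deck of the readout, 28 mm in front of the readout's origin. Value in m: 0 up, 0.006 fully pressed with 5 N; springs back. A reading is taken when it is pressed past 0.0045.
- read_button_top (a point): Centre of the green button's top face, 64 mm above the bench when up (moves with the button).
- sleeve_a: Bystander: cast aluminium sleeve standing on end, 50 mm in diameter, 40 mm high. Origin under its centre.
- sleeve_b: Bystander: cast aluminium sleeve standing on end, 50 mm in diameter, 46 mm high. Origin under its centre.
- spare_hub: Bystander: another bare hub casting without paint, 60 mm across the ports, 34 mm high, standing on the bench. Origin under its centre.
- marker: Bystander: white and blue paint marker, 140 mm long, 13 mm thick, lying along its x. Origin under its middle.
- deburrer: Bystander: deburring tool with orange handle, 163 mm long, 20 mm high, lying along its x. Origin under its middle.
- plug_gauge: Bystander: steel plug gauge, 120 mm long, 15 mm thick, lying along its x. Origin under its middle.
- caliper: Bystander: digital caliper lying flat, 230 mm along its y, 70 mm wide, 15 mm high. Origin under its beam's middle.
Not all that is in view belongs to the job. There is more than one size of the readout; the job needs the smaller.

How it is judged (in metres and radians):
On the way, in this order (a step that is already met when the one before it is completed fails the run):
1. the index plate has clicked one station clockwise and rests there, blue port before the probe (value of joint index_plate between 0.947 and 1.147 rad and x of blue_port in the frame of fixture above 0.022 m and y of blue_port in the frame of fixture between -0.006 and 0.006 m and velocity of joint index_plate between -0.15 and 0.15 rad/s), for 0.3 s.
2. the green button is pressed while the plate stays in its station (value of joint read_button above 0.0045 m and value of joint index_plate between 0.947 and 1.147 rad), for 0.05 s.
At the end, for the whole second after the job is handed in: The index plate rests in the next station clockwise (1.047 rad, within 0.1 rad), the casting still seated on it with the blue port in front of the probe (within 6 mm sideways), the green button has been pressed after that (past 4.5 mm) and is up again (value of joint index_plate between 0.947 and 1.147 rad and x of blue_port in the frame of fixture above 0.022 m and y of blue_port in the frame of fixture between -0.006 and 0.006 m and z of hub in the frame of fixture between 0.062 and 0.07 m and angle between hub's own z axis and vertical below 0.08 rad and value of joint read_button below 0.0015 m and velocity of joint index_plate between -0.05 and 0.05 rad/s and linear speed of hub below 0.02 m/s); the robot touches nothing.
It fails at once if the casting on the plate is touched by the robot (contact force between any of the arm, the fingers and hub above 1 N).
It fails at once if the casting is lifted off its seat (z of hub in the frame of fixture above 0.074 m).
It fails at once if the probe is touched (contact force between any of the arm, the fingers and probe above 1 N).
It fails at once if the plate is turned on past the next station, or back past the click the wrong way (value of joint index_plate above 1.62 rad or value of joint index_plate below -0.57 rad).
It fails at once if a bystander is moved more than 20 mm (distance of any of sleeve_a, sleeve_b, spare_hub, marker, deburrer, plug_gauge, caliper from where it was at the start of the episode above 0.02 m).
It also fails if it takes over 48 s, if anything falls off the work surface, if the arm or the gripper's body presses on something with over 40 N, if the wrist force passes 120 N, or if a joint passes its speed limit or range.

## Working session

There is one attempt and no reset: what is moved stays moved. The work goes in short steps, Python scripts to look and compute and a tool call to move; the robot and the scene stay as the last step left them, time stands still between calls to the robot, and variables do not carry over. Pictures are saved under pics/ and viewed, about 8 in all and at most 12, crops included, and the job is handed in when it is done.

Besides the shell and the picture viewer there is one more tool, called after "Emit:" as name(argument=value, ...), one argument or row to a line, values as JSON. apply_moves: Moves the arm, as the interface text tells. Its arguments: {"type":"object","properties":{"moves":{"type":"array"},"squeeze":{"type":"number"}},"required":["moves"]}

```bash
mkdir -p pics; cat > h.py <<'E'
import numpy as np, cv2
from rig import bot
def snap(n,fn=None):
    st=bot.read_state(); s=bot.snapshot(n)
    if fn: cv2.imwrite('pics/'+fn,cv2.cvtColor(s['pixels'],cv2.COLOR_RGB2BGR))
    if n=='wrist':
        T=np.eye(4);T[:3,:3]=np.array(st['ee_rot']);T[:3,3]=st['tcp_pos'];C=T@np.array(s['T_tool_cam'])
        s['origin'],s['attitude']=C[:3,3],C[:3,:3]
    s['o']=np.array(s['origin']);s['R']=np.array(s['attitude']).reshape(3,3)
    s['f']=s['pixels'].shape[0]/2/np.tan(np.radians(s['fov_y']/2))
    return s
def pt(s,u,v,z):
    d=s['R']@np.array([(u-s['cx'])/s['f'],(v-s['cy'])/s['f'],1]); return s['o']+d*(z-s['o'][2])/d[2]
def px(s,p):
    c=s['R'].T@(np.array(p)-s['o']); return s['cx']+s['f']*c[0]/c[2], s['cy']+s['f']*c[1]/c[2]
def blobs(s,lo,hi,mina=60):
    h=cv2.cvtColor(s['pixels'],cv2.COLOR_RGB2HSV);m=cv2.inRange(h,np.array(lo),np.array(hi))
    n,_,st,c=cv2.connectedComponentsWithStats(m)
    return [(int(st[i][4]),c[i].round(1).tolist(),st[i][:4].tolist()) for i in range(1,n) if st[i][4]>=mina]
E
python3 - <<'E'
from h import *
a=snap('scene','s0.png');b=snap('side','d0.png')
w=snap('wrist','w0.png')
ims=[cv2.imread('pics/'+n) for n in('s0.png','d0.png')]
for s in(a,b,w):print(s['o'].round(),s['R'].round(2).tolist(),round(s['f']),s['cx'],s['cy']);print('G',blobs(s,(45,80,40),(85,255,255)));print('B',blobs(s,(98,120,50),(125,255,255),15))
print(bot.read_state())
E
```

```text
[1173.  151.  770.] [[-0.19, 0.7, -0.69], [0.98, 0.13, -0.14], [-0.01, -0.7, -0.71]] 409 278.71042452931357 205.36406317676855
G [(2792, [37.7, 17.0], [0, 0, 86, 41]), (129, [399.4, 133.0], [393, 128, 14, 11]), (494, [412.6, 147.6], [376, 140, 66, 15]), (1952, [168.3, 260.8], [122, 218, 83, 67]), (117, [335.8, 235.8], [330, 231, 13, 11]), (488, [339.7, 255.6], [309, 244, 55, 22])]
B [(70, [505.0, 116.4], [496, 114, 18, 6]), (69, [528.2, 118.6], [519, 116, 19, 6]), (252, [491.3, 146.6], [484, 127, 16, 44]), (955, [521.3, 144.0], [500, 130, 46, 31]), (66, [392.4, 212.8], [385, 210, 16, 7]), (20, [168.8, 222.8], [167, 221, 6, 6]), (4259, [55.7, 341.5], [2, 300, 105, 81]), (1994, [452.7, 394.1], [420, 366, 72, 54]), (160, [497.3, 399.0], [492, 378, 11, 42])]
[-219. -771.  701.] [[0.72, -0.36, 0.59], [-0.69, -0.37, 0.62], [-0.01, -0.86, -0.52]] 394 285.19931894286015 213.87784482460737
G [(102, [272.7, 183.1], [263, 177, 21, 14]), (187, [151.9, 193.3], [139, 187, 26, 15]), (1070, [363.0, 253.9], [325, 234, 76, 39])]
B [(462, [279.1, 153.8], [264, 142, 38, 28]), (92, [93.4, 170.5], [85, 16
[... 815 characters left out ...]
7.67429567e-04,
        7.56711853e+01, -3.81503348e+00]), 'qvel': array([ 0.02329968, -0.132077  , -0.1351607 ,  0.01362317, -0.09794673,
        0.00071403]), 'joint_torque': array([-1.02823709e-03, -5.31958938e+01, -3.52818882e+01,  7.08572287e-02,
        2.35610950e-02, -9.34601576e-05]), 'tcp_pos': array([224.57332851, 501.80431625, 178.01095926]), 'ee_rot': array([[ 4.08534501e-01,  9.12742772e-01, -4.39997168e-04],
       [ 9.12742423e-01, -4.08534731e-01, -8.02332108e-04],
       [-9.12076957e-04, -7.38237337e-05, -9.99999581e-01]]), 'ft_force': array([ 0.06655197, -0.42583008,  0.25415944]), 'torque': array([ 0.0100856 , -0.00244852, -0.02848038]), 'grip_width': 0.9974531408074783}
```

View pics/s0.png

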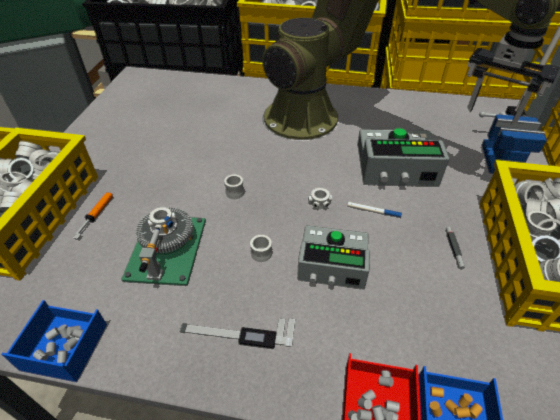

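View pics/d0.png

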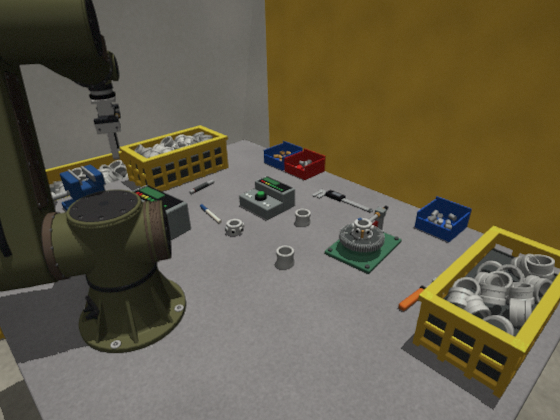

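Candidates for the readout are the green buttons at scene (336,237) and (400,133). The farther one looks larger, so the near one should be the job's. There is one fixture, at about (165,240). Next is a measurement with a close crop.

```bash
python3 - <<'E'
from h import *
a=snap('scene');b=snap('side')
im=cv2.cvtColor(a['pixels'],cv2.COLOR_RGB2BGR);c=cv2.resize(im[195:290,110:380],None,fx=2.9,fy=2.9,interpolation=cv2.INTER_CUBIC)
im2=cv2.cvtColor(b['pixels'],cv2.COLOR_RGB2BGR);c2=cv2.resize(im2[170:275,210:415],None,fx=2.9,fy=2.9,interpolation=cv2.INTER_CUBIC)
cv2.imwrite('pics/c1.png',np.vstack([c,np.pad(c2,((0,0),(0,c.shape[1]-c2.shape[1]),(0,0)))]))
for s,L in((a,[(335.8,237,64),(399.4,133,64),(399.4,133,80)]),(b,[(261,196,64),(151.9,193.3,64)])):
    for u,v,z in L: print(u,v,z,pt(s,u,v,z).round())
# box widths (front bottom edge near camera)
print('small w',np.linalg.norm(pt(a,298,281,0)-pt(a,367,287,0)),'big',np.linalg.norm(pt(a,362,178,0)-pt(a,443,186,0)))
m=cv2.inRange(cv2.cvtColor(a['pixels'],cv2.COLOR_RGB2HSV),(45,80,40),(85,255,255));m[:, :110]=0;m[:,215:]=0
p=np.argwhere(m)[:,::-1];q=np.array([pt(a,u,v,12)[:2] for u,v in p],np.float32);q=q
r=cv2.minAreaRect(q);print(r,cv2.boxPoints(r).round())
E
```

```text
335.8 237 64 [562. 159.  64.]
399.4 133 64 [131. 307.  64.]
399.4 133 80 [155. 303.  80.]
261 196 64 [533. 139.  64.]
151.9 193.3 64 [279. 420.  64.]
small w 152.47238416601886 big 221.17281806940645
((621.112060546875, -233.71485900878906), (199.7518310546875, 149.13719177246094), 6.239250183105469) [[ 514. -170.]
 [ 530. -319.]
 [ 729. -297.]
 [ 712. -149.]]
```

View pics/c1.png

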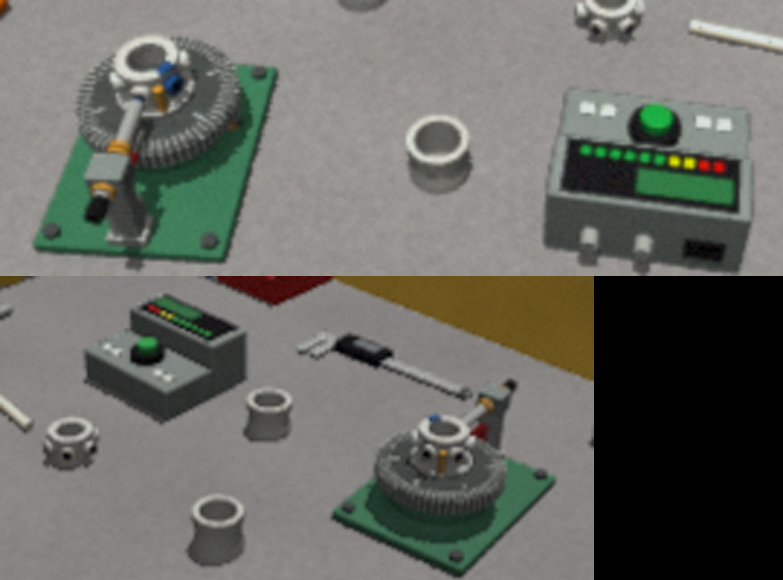

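The near box measures 152 mm wide against 221 mm for the other, so it is the small readout. The blue port sits to the counter-clockwise (+y) side of the probe, as described. The base fits at 200×149 mm, which puts the axis near (601,-236) with a yaw of 6.2°. I'll close the jaws and move over the button first.

Emit:
apply_moves(
  moves=[
    [1,33,-34,5,0,0,-8.5],
    [1,33,-35,5,0,0,-8.5],
    [1,33,-35,5,0,0,-8.5],
    [1,33,-35,0,0,0,-8.5],
    [1,33,-35,0,0,0,-8.5],
    [1,33,-35,0,0,0,-8.5],
    [1,33,-35,0,0,0,-8.5],
    [1,33,-35,0,0,0,-8.5],
    [1,33,-35,0,0,0,-8.5],
    [1,33,-35,0,0,0,-8.5],
  ],
  squeeze=20,
)

```text
time_s: 1.25
tcp_pos: [560.3, 141.0, 193.5]
ee_rot: [[0.94, -0.342, 0.0], [-0.342, -0.94, 0.001], [-0.0, -0.001, -1.0]]
ft_force: [-0.3, 1.1, 0.4]
grip_width: 0.182
```

Emit:
apply_moves(
  moves=[
    [1,0,0,0,0,0,-8.5],
    [1,0,0,0,0,0,-8.5],
    [1,0,0,0,0,0,0],
  ],
)

```text
time_s: 1.55
tcp_pos: [563.5, 135.0, 191.9]
ee_rot: [[0.793, -0.609, -0.001], [-0.609, -0.793, 0.001], [-0.001, 0.0, -1.0]]
ft_force: [-0.7, 0.9, -0.3]
grip_width: 0.004
```

```bash
python3 - <<'E'
from h import *
w=snap('wrist','w1.png');st=bot.read_state();print(st['tcp_pos'],np.degrees(np.arctan2(st['ee_rot'][1][0],st['ee_rot'][0][0])),st['time_s'],st['joint_positions'])
for B in blobs(w,(45,80,40),(85,255,255)): print(B,pt(w,*B[1],64).round(1))
E
```

```text
[563.3884069  135.2224809  191.90217934] -37.217267543231955 1.6 [9.85078151e+00 2.04438218e+01 8.10360598e+01 4.76785668e-02
 7.85893131e+01 4.70585747e+01]
(1879, [298.0, 109.4], [266, 71, 65, 77]) [626.2 189.8  64. ]
(98, [292.8, 143.5], [287, 138, 12, 12]) [603.8 168.   64. ]
(100, [300.2, 153.0], [294, 147, 13, 13]) [604.  156.7  64. ]
(99, [307.4, 162.5], [302, 157, 12, 12]) [604.1 145.3  64. ]
(580, [253.4, 180.3], [240, 167, 27, 27]) [552.5 163.3  64. ]
(97, [314.6, 171.7], [309, 166, 12, 12]) [604.3 134.   64. ]
(96, [321.6, 180.9], [316, 175, 12, 12]) [604.4 122.7  64. ]
(92, [328.6, 189.9], [323, 185, 12, 11]) [604.7 111.4  64. ]
(153, [509.9, 308.3], [496, 300, 31, 15]) [ 682.7 -109.2   64. ]
(3050, [460.3, 374.4], [398, 354, 150, 54]) [ 599.3 -148.1   64. ]
```

View pics/w1.png

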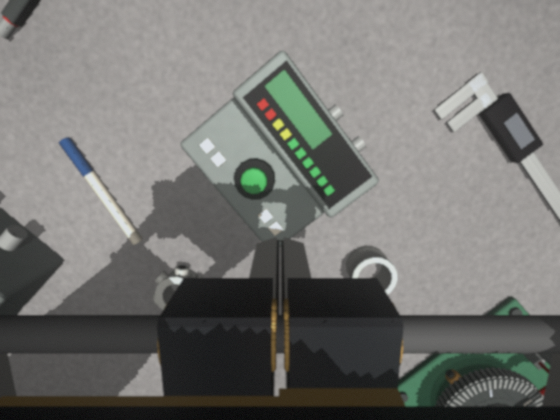

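The wrist view shows the small readout's green button at pixel (253,180), which is about (552,163). Next I move to the fixture and look at it from above.

Emit:
apply_moves(
  moves=[
    [1,0,-45,0,0,0,-8.5],
    [1,0,-45,0,0,0,-8.5],
    [1,0,-45,0,0,0,0],
    [1,0,-45,0,0,0,0],
    [1,0,-45,0,0,0,0],
    [1,0,-45,0,0,0,0],
    [1,0,-45,0,0,0,0],
    [1,0,-45,0,0,0,0],
    [1,0,-30,0,0,0,0],
    [1,0,0,0,0,0,0],
  ],
)

```text
time_s: 2.6
tcp_pos: [559.9, -263.9, 192.4]
ee_rot: [[0.623, -0.782, -0.0], [-0.782, -0.623, 0.001], [-0.001, -0.001, -1.0]]
ft_force: [-0.3, -0.2, 0.2]
grip_width: 0.005
```

```bash
python3 - <<'E'
from h import *
w=snap('wrist','w2.png');st=bot.read_state();print(st['tcp_pos'],np.degrees(np.arctan2(st['ee_rot'][1][0],st['ee_rot'][0][0])),st['time_s'],st['joint_positions'])
for B in blobs(w,(98,120,50),(125,255,255),15): print(B,pt(w,*B[1],85).round(1))
m=cv2.inRange(cv2.cvtColor(w['pixels'],cv2.COLOR_RGB2HSV),(45,80,40),(85,255,255))
p=np.argwhere(m)[:,::-1];q=np.array([pt(w,u,v,12)[:2] for u,v in p],np.float32)
r=cv2.minAreaRect(q);print(r,cv2.boxPoints(r).round())
o=w['pixels'][:,:,::-1].copy()
c=np.array([601.2,-235.9])
for k in range(72):
  a=k*np.pi/36
  for rr,z,col in((65,60,(0,0,255)),(22,100,(255,0,255))):
    u,v=px(w,[c[0]+rr*np.cos(a),c[1]+rr*np.sin(a),z]);cv2.circle(o,(int(u),int(v)),1,col,-1)
cv2.imwrite('pics/w2o.png',o)
E
```

```text
[ 560.15716712 -262.28554561  192.51617707] -51.44831460311159 2.65 [-2.85206889e+01  2.55420170e+01  7.39044577e+01  7.91861000e-02
  8.05936057e+01  2.29146896e+01]
(2464, [535.7, 29.9], [496, 0, 64, 69]) [ 803.  -338.6   85. ]
(202, [266.8, 126.2], [259, 117, 17, 19]) [ 604.8 -213.1   85. ]
((615.7413330078125, -232.3656005859375), (195.7128448486328, 146.0749969482422), 6.114240646362305) [[ 511. -170.]
 [ 526. -315.]
 [ 721. -295.]
 [ 705. -149.]]
```

View pics/w2o.png

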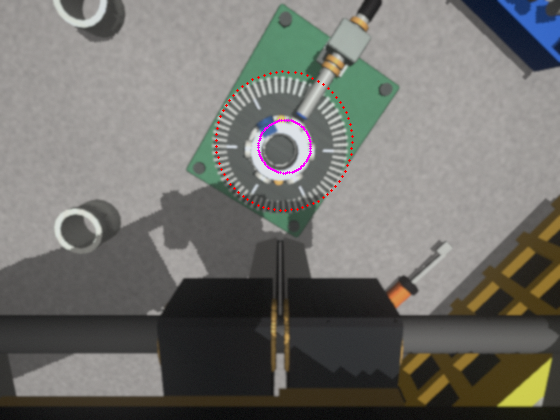

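The overlay of my estimated axis sits about 4 mm off the plate: the real hub centre is near pixel (280,150) and I drew it at (285,147). I correct the axis to about (598,-236). The blue port at (267,126) is beside the probe nose at (300,112). The start point on the plate is (557,-266), and I descend there.

Emit:
apply_moves(
  moves=[
    [1,-1,-1,-30,0,0,-2],
    [1,-1,-1,-30,0,0,-0.5],
    [1,-1,-1,-30,0,0,0],
    [1,0,0,-15,0,0,0],
    [1,0,0,-8,0,0,0],
    [1,0,0,0,0,0,0],
  ],
)

```text
time_s: 3.25
tcp_pos: [558.8, -256.6, 77.7]
ee_rot: [[0.606, -0.795, 0.003], [-0.795, -0.606, 0.001], [0.001, -0.003, -1.0]]
ft_force: [-0.4, 0.0, -0.6]
grip_width: 0.006
```

Emit:
apply_moves(
  moves=[
    [1,-3,-9,0,0,0,0],
    [1,0,-2,-4,0,0,0],
    [1,0,0,-4,0,0,0],
    [1,0,0,-4,0,0,0],
    [1,0,0,0,0,0,0],
  ],
)

```text
time_s: 3.75
tcp_pos: [557.1, -268.3, 68.2]
ee_rot: [[0.609, -0.793, 0.007], [-0.793, -0.609, -0.001], [0.005, -0.005, -1.0]]
ft_force: [-0.7, 0.3, 0.9]
grip_width: 0.004
```

```bash
python3 - <<'E'
from h import *
s=snap('scene');b=snap('side');st=bot.read_state();print(st['tcp_pos'],st['ft_force'])
im=s['pixels'][195:290,105:225,::-1];im2=b['pixels'][185:275,310:410,::-1]
c=[cv2.resize(i,(400,int(i.shape[0]*400/i.shape[1])),interpolation=cv2.INTER_CUBIC) for i in(im,im2)]
h=max(i.shape[0] for i in c);cv2.imwrite('pics/c2.png',np.hstack([np.pad(i,((0,h-i.shape[0]),(0,0),(0,0))) for i in c]))
E
```

```text
[ 557.31512054 -268.32231935   68.72778158] [ 0.24419726 -0.32556976  0.37504419]
```

View pics/c2.png

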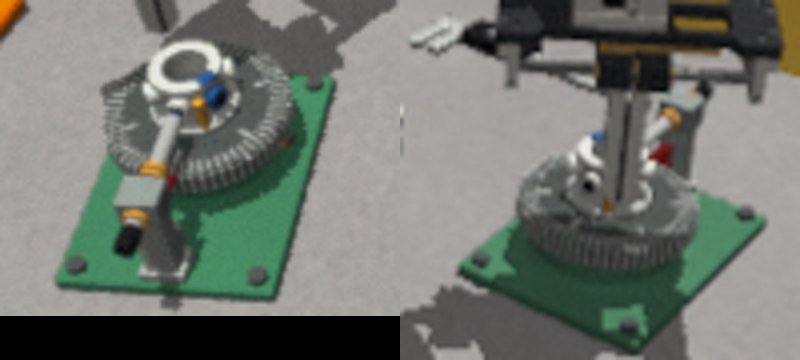

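```bash
python3 - <<'E'
from h import *
s=snap('scene');b=snap('side');st=bot.read_state();p=st['tcp_pos']
u=px(s,p);v=px(b,p);print('tip in crop scene',(u[0]-105)*400/120,(u[1]-195)*400/120,'side',(v[0]-310)*4,(v[1]-185)*4)
for c in((598,-236),(602,-236)):
  for z,r in((100,0),(60,65)):
    for a in(0,90,180,270):
      q=[c[0]+r*np.cos(np.radians(a)),c[1]+r*np.sin(np.radians(a)),z];u=px(s,q);v=px(b,q)
      print(c,z,a,((u[0]-105)*400/120,(u[1]-195)*400/120),((v[0]-310)*4,(v[1]-185)*4))
      if r==0:break
E
```

```text
tip in crop scene 174.08743927139056 49.20616828109957 side 214.09750442787595 223.42044789983424
(598, -236) 100 0 (np.float64(185.46455406215728), np.float64(65.63717292214969)) (np.float64(215.46077645237938), np.float64(145.9752047177244))
(598, -236) 60 0 (np.float64(160.76737883296457), np.float64(176.6820054091145)) (np.float64(262.7901926312477), np.float64(158.60008933476092))
(598, -236) 60 90 (np.float64(286.34155591817847), np.float64(117.4313585007271)) (np.float64(139.84371611325787), np.float64(158.40168551073236))
(598, -236) 60 180 (np.float64(231.3720922084503), np.float64(39.71217717867224)) (np.float64(154.31272759528292), np.float64(229.05793165528848))
(598, -236) 60 270 (np.float64(110.76280254775138), np.float64(92.75391367808643)) (np.float64(286.05029379656526), np.float64(229.39994900232273))
(602, -236) 100 0 (np.float64(183.1869946449883), np.float64(69.8666867470779)) (np.float64(218.83819418885787), np.float64(143.87237630412505))
(602, -236) 60 0 (np.float64(158.37328616861745), np.float64(181.32643274726527)) (np.float64(265.905347181721), np.float64(156.57674680874823))
(602, -236) 60 90 (np.float64(284.4065712766266), np.float64(121.72519033754212)) (np.float64(143.19791973381348), np.float64(156.38218537505657))
(602, -236) 60 180 (np.float64(229.38927732921684), np.float64(43.558744928010064)) (np.float64(157.87430012735695), np.float64(226.74463353576846))
(602, -236) 60 270 (np.float64(108.35908555179704), np.float64(96.89685439593148)) (np.float64(289.33744423524536), np.float64(227.08169169677865))
```

The hub centre fits (598,-236), and the tip sits at 52 mm radius, clear of the hub. Next I press down.

Emit:
apply_moves(
  moves=[
    [1,0,0,-5,0,0,0],
    [1,0,0,-4,0,0,0],
    [1,0,0,-3,0,0,0],
  ],
)

```text
time_s: 4.25
tcp_pos: [557.6, -268.4, 56.5]
ee_rot: [[0.609, -0.793, 0.009], [-0.793, -0.609, -0.002], [0.007, -0.006, -1.0]]
ft_force: [-0.6, 0.3, 0.5]
grip_width: 0.004
```

Emit:
apply_moves(
  moves=[
    [1,0,0,0,0,0,0],
  ],
)

```text
time_s: 4.35
tcp_pos: [557.4, -268.2, 55.8]
ee_rot: [[0.609, -0.793, 0.008], [-0.793, -0.609, -0.002], [0.006, -0.005, -1.0]]
ft_force: [-0.9, 0.4, -0.2]
grip_width: 0.004
```

```bash
python3 - <<'E'
from h import *
b=snap('side');st=bot.read_state();p=st['tcp_pos'];print(p,st['ft_force'],st['torque'],px(b,p))
im=b['pixels'][185:275,310:410,::-1]
cv2.imwrite('pics/c3.png',cv2.resize(im,None,fx=6,fy=6,interpolation=cv2.INTER_CUBIC))
E
```

```text
[ 557.42818524 -268.24953674   56.01765192] [ 0.68451358  0.86094607 -1.09192737] [-0.03757147  0.12233701  0.01815611] (np.float64(363.08784711589175), np.float64(244.6110265758843))
```

View pics/c3.png

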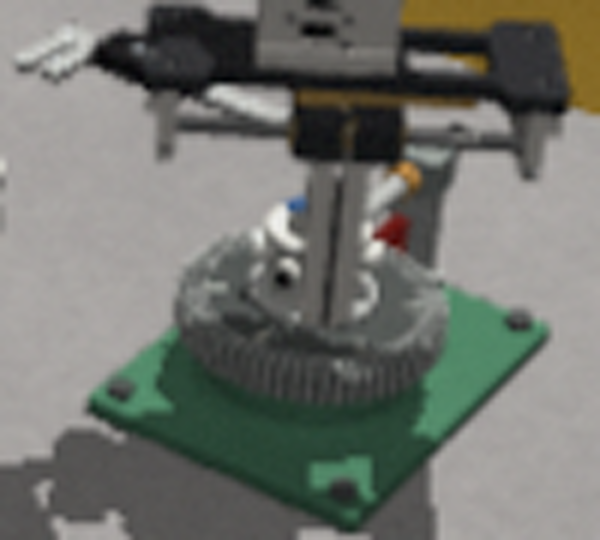

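Emit:
apply_moves(
  moves=[
    [1,0,0,-2.5,0,0,0],
    [1,0,0,-1,0,0,0],
  ],
)

```text
time_s: 4.6
tcp_pos: [557.6, -268.3, 52.5]
ee_rot: [[0.609, -0.793, 0.009], [-0.793, -0.609, -0.002], [0.007, -0.006, -1.0]]
ft_force: [-0.3, -0.4, -0.0]
grip_width: 0.005
```

Emit:
apply_moves(
  moves=[
    [1,0,0,-2.5,0,0,0],
    [1,0,0,-1,0,0,0],
  ],
)

```text
time_s: 4.8
tcp_pos: [557.6, -268.3, 48.8]
ee_rot: [[0.609, -0.793, 0.009], [-0.793, -0.609, -0.002], [0.007, -0.006, -1.0]]
ft_force: [0.0, 0.6, -0.4]
grip_width: 0.007
```

Both outside cameras show the tip about 5 px higher than the reading predicts, so it is roughly 12 mm higher. That fits the lack of contact, and also the base measuring 2 % small from the wrist. I'll keep going down by force.

Emit:
apply_moves(
  moves=[
    [1,0,0,-1.5,0,0,0],
    [1,0,0,-1,0,0,0],
  ],
)

```text
time_s: 5.0
tcp_pos: [557.7, -268.3, 46.1]
ee_rot: [[0.609, -0.793, 0.009], [-0.793, -0.609, -0.002], [0.007, -0.006, -1.0]]
ft_force: [-0.2, 1.1, -0.7]
grip_width: 0.004
```

```bash
python3 - <<'E'
from h import *
s=snap('scene');b=snap('side');w=snap('wrist');st=bot.read_state();p=st['tcp_pos'];print(p,st['ft_force'],px(s,p),px(b,p),px(w,p))
cs=[(s,(130,190)),(b,(340,210))]
o=[]
for k,(u,v) in cs: o.append(cv2.resize(k['pixels'][v:v+50,u:u+50,::-1],(400,400),interpolation=cv2.INTER_CUBIC))
cv2.imwrite('pics/c4.png',np.hstack(o))
E
```

```text
[ 557.65829508 -268.36894974   46.19526992] [-0.71757239  0.35722341 -0.50347624] (np.float64(159.2202585459122), np.float64(216.32708981189072)) (np.float64(362.8525737286662), np.float64(247.4497795422887)) (np.float64(280.67096709842343), np.float64(238.13923099516867))
```

View pics/c4.png

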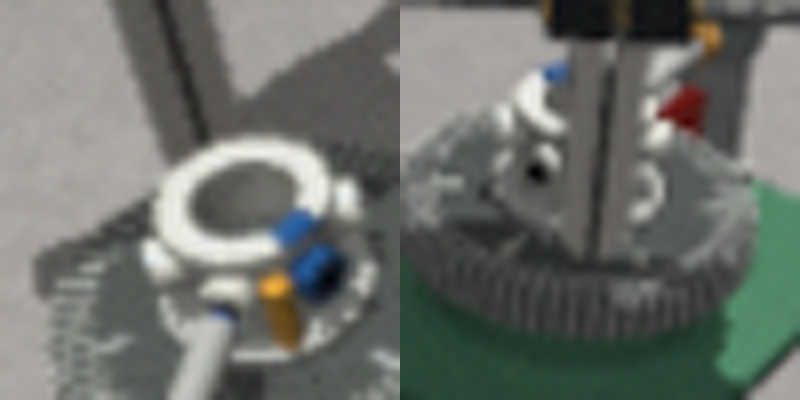

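Emit:
apply_moves(
  moves=[
    [1,0,0,-1.5,0,0,0],
    [1,0,0,-1,0,0,0],
  ],
)

```text
time_s: 5.35
tcp_pos: [557.8, -268.4, 43.8]
ee_rot: [[0.609, -0.793, 0.009], [-0.793, -0.609, -0.002], [0.007, -0.006, -1.0]]
ft_force: [-0.3, 0.2, -0.2]
grip_width: 0.004
```

```bash
python3 - <<'E'
from h import *
b=snap('side');s=snap('scene')
for z in (45,60,65): print(z,pt(b,365,242,z))
# triangulation of plate rim extremes in side: left/right, hub etc. readings
print('hub top ctr pixel pred side',px(b,(598,-236,100)),'screws', [ (c,px(b,(*c,12))) for c in((514,-170),(530,-319),(729,-297))])
print(blobs(b,(45,80,40),(85,255,255)))
E
```

```text
45 [ 585.05235724 -255.76022623   45.        ]
60 [ 566.65788625 -267.54615683   60.        ]
65 [ 560.52639593 -271.47480037   65.        ]
hub top ctr pixel pred side (np.float64(363.86519411309484), np.float64(221.4938011794311)) screws [((514, -170), (np.float64(325.577897687871), np.float64(249.05597159184862))), ((530, -319), (np.float64(370.7045059498901), np.float64(269.5616993389662))), ((729, -297), (np.float64(403.24103300576166), np.float64(237.26997518328545)))]
[(101, [272.7, 183.1], [263, 177, 20, 14]), (1077, [362.8, 254.0], [325, 234, 76, 39])]
```

Emit:
apply_moves(
  moves=[
    [1,0,0,-1.5,0,0,0],
    [1,0,0,-1,0,0,0],
  ],
)

```text
time_s: 5.65
tcp_pos: [557.8, -268.4, 41.2]
ee_rot: [[0.609, -0.793, 0.009], [-0.793, -0.609, -0.002], [0.007, -0.006, -1.0]]
ft_force: [-0.5, -0.1, -0.1]
grip_width: 0.008
```

Emit:
apply_moves(
  moves=[
    [1,0,0,-1.5,0,0,0],
    [1,0,0,-1,0,0,0],
  ],
)

```text
time_s: 5.85
tcp_pos: [557.8, -268.4, 38.5]
ee_rot: [[0.609, -0.793, 0.009], [-0.793, -0.609, -0.002], [0.007, -0.006, -1.0]]
ft_force: [-0.5, 1.5, -0.3]
grip_width: 0.004
```

```bash
python3 - <<'E'
from h import *
s=snap('scene');b=snap('side');w=snap('wrist');st=bot.read_state();p=st['tcp_pos'];print(p)
R=np.array(st['ee_rot'])
def crop(k,u,v,n,draw):
    o=cv2.resize(k['pixels'][v:v+n,u:u+n,::-1],(400,400),interpolation=cv2.INTER_CUBIC)
    for q in draw:
        x,y=px(k,q);cv2.circle(o,(int((x+.5-u)*400/n),int((y+.5-v)*400/n)),4,(0,0,255),-1)
    return o
d=[p,p-R[:,2]*60]
W=cv2.resize(w['pixels'][:300,:,::-1],(800,428))[:,200:600].copy()
W=W[20:220]
cv2.imwrite('pics/c5.png',np.vstack([np.hstack([crop(s,130,175,56,d),crop(b,330,200,64,d)]),np.hstack([W,np.zeros_like(W)])]))
E
```

```text
[ 557.83543152 -268.42927597   38.58914194]
```

View pics/c5.png

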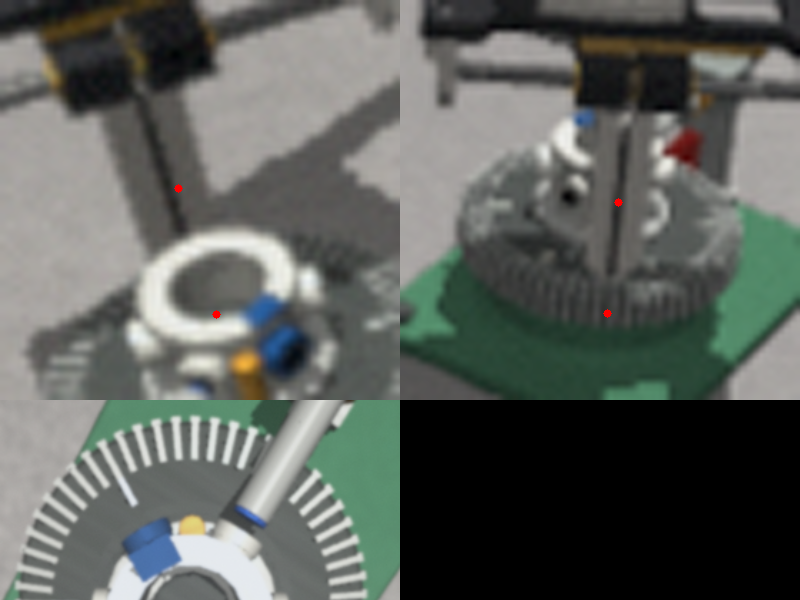

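Emit:
apply_moves(
  moves=[
    [1,0,0,-1.5,0,0,0],
    [1,0,0,-1,0,0,0],
  ],
)

```text
time_s: 6.2
tcp_pos: [557.9, -268.5, 36.1]
ee_rot: [[0.609, -0.793, 0.01], [-0.793, -0.609, -0.002], [0.008, -0.006, -1.0]]
ft_force: [-0.2, 0.0, 0.3]
grip_width: 0.003
```

Emit:
apply_moves(
  moves=[
    [1,0,0,-1.5,0,0,0],
    [1,0,0,-1,0,0,0],
  ],
)

```text
time_s: 6.4
tcp_pos: [557.9, -268.5, 33.4]
ee_rot: [[0.609, -0.793, 0.01], [-0.793, -0.609, -0.002], [0.008, -0.006, -1.0]]
ft_force: [0.2, -0.1, -0.1]
grip_width: 0.006
```

```bash
python3 - <<'E'
from h import *
w=snap('wrist');st=bot.read_state();p=st['tcp_pos'];print(p,st['ft_force'],st['joint_torque'])
R=np.array(st['ee_rot']);print(np.array(w['T_tool_cam']).round(2).tolist())
g=cv2.cvtColor(w['pixels'],cv2.COLOR_RGB2BGR)
for r,z,col in((65,60,(0,0,255)),(22,100,(255,0,255)),(51,60,(0,255,255))):
  for k in range(90):
    a=k*np.pi/45;u,v=px(w,[598+r*np.cos(a),-236+r*np.sin(a),z]);
    if 0<=u<560 and 0<=v<420: cv2.circle(g,(int(u),int(v)),1,col,-1)
u,v=px(w,p);cv2.circle(g,(int(u),int(v)),3,(0,255,0),-1)
cv2.imwrite('pics/w6.png',g)
E
```

```text
[ 557.93431868 -268.47685608   33.34564598] [-0.04025094  0.27597408  0.64554835] [-3.13952286e-02 -6.49395919e+01 -3.13899565e+01  6.81703119e-02
 -7.64487474e-02 -2.52474629e-04]
[[1.0, -0.0, 0.0, -0.57], [0.0, 0.97, 0.24, -69.41], [-0.0, -0.24, 0.97, -206.85], [0.0, 0.0, 0.0, 1.0]]
```

View pics/w6.png

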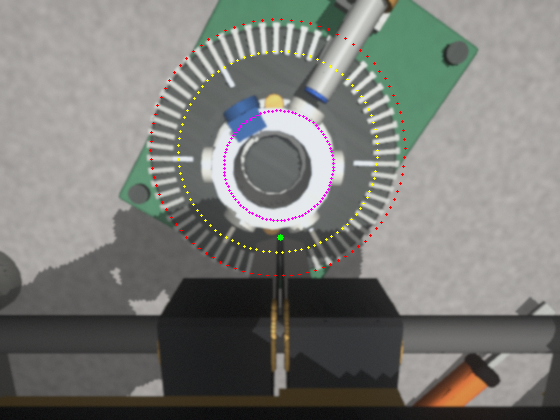

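```bash
python3 - <<'E'
from h import *
b=snap('side');w=snap('wrist');s=snap('scene');p=bot.read_state()['tcp_pos']
def en(k,u,v,du,dv,W,H,pts):
    o=cv2.resize(k['pixels'][v:v+dv,u:u+du,::-1],(W,H),interpolation=cv2.INTER_CUBIC)
    o=(255*(o/255.)**.6).astype(np.uint8)
    for q,c in pts:
        x,y=px(k,q);cv2.circle(o,(int((x+.5-u)*W/du),int((y+.5-v)*H/dv)),3,c,-1)
    return o
t=np.array(p);m=np.array([t[0],t[1],60])
P=[(t,(0,0,255)),(m,(0,255,255))]
cv2.imwrite('pics/c7.png',np.hstack([en(w,230,195,100,100,400,400,P),en(b,340,220,45,45,400,400,P)]))
E
```

```text
(no output)
```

View pics/c7.png

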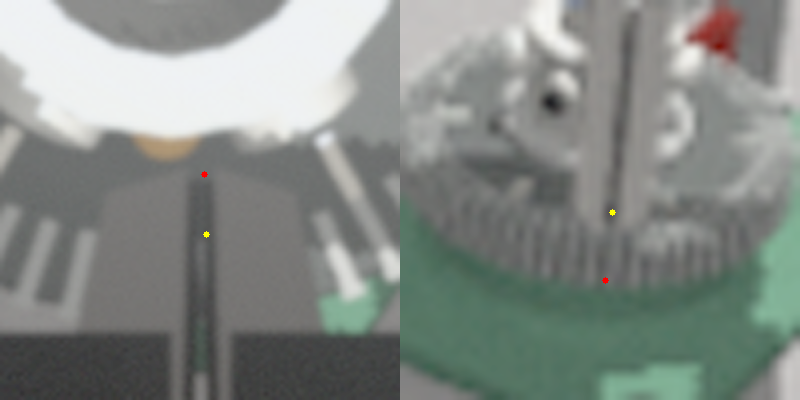

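The enlarged view shows the fingertip itself above the plate, about 25 mm short of where the TCP reading puts it. The wrist and side views agree on this. Contact should therefore come soon, so I keep going down under force watch.

Emit:
apply_moves(
  moves=[
    [1,0,0,-1.5,0,0,0],
    [1,0,0,-1,0,0,0],
  ],
)

```text
time_s: 6.8
tcp_pos: [558.7, -269.2, 33.2]
ee_rot: [[0.609, -0.793, 0.012], [-0.793, -0.609, -0.004], [0.01, -0.007, -1.0]]
ft_force: [-4.6, 2.0, 10.2]
grip_width: 0.003
```

Emit:
apply_moves(
  moves=[
    [1,0,0,-1.5,0,0,0],
    [1,0,0,-1,0,0,0],
  ],
)

```text
time_s: 7.0
tcp_pos: [559.3, -269.7, 33.3]
ee_rot: [[0.609, -0.793, 0.014], [-0.793, -0.609, -0.006], [0.013, -0.008, -1.0]]
ft_force: [-4.3, 2.3, 8.2]
grip_width: 0.004
```

Emit:
apply_moves(
  moves=[
    [1,0,0,-1.5,0,0,0],
    [1,0,0,-1,0,0,0],
  ],
)

```text
time_s: 7.2
tcp_pos: [559.8, -270.2, 33.3]
ee_rot: [[0.609, -0.793, 0.016], [-0.793, -0.609, -0.007], [0.015, -0.008, -1.0]]
ft_force: [-3.4, 1.1, 7.5]
grip_width: 0.008
```

Contact at reading z=33.2, about 10 N for a 1.5–2 mm step. I now drag clockwise along the arc of 52 mm radius and check as I go.

Emit:
apply_moves(
  moves=[
    [1,-3.3,3.6,-2.0,0,0,-5],
    [1,-3,3.8,-2.0,0,0,-5],
    [1,-2.7,4.1,-2.0,0,0,-5],
  ],
)

```text
time_s: 7.5
tcp_pos: [554.1, -262.6, 33.2]
ee_rot: [[0.376, -0.926, 0.023], [-0.926, -0.376, -0.021], [0.028, -0.014, -1.0]]
ft_force: [-2.4, -4.1, 12.2]
grip_width: 0.006
```

```bash
cat > g.py <<'E'
from h import *
w=snap('wrist');st=bot.read_state();p=st['tcp_pos']
d=p[:2]-np.array([596,-233]);print(p.round(1),'F',np.round(st['ft_force'],1),'r',np.hypot(*d),'th',np.degrees(np.arctan2(d[1],d[0]))%360,'yaw',np.degrees(np.arctan2(st['ee_rot'][1][0],st['ee_rot'][0][0])),st['time_s'])
for B in blobs(w,(98,120,50),(125,255,255),30):
    if B[1][1]<260:
        q=pt(w,*B[1],88)[:2]-np.array([596,-233]);print('blue',B[0],B[1],q.round(1),'fixture angle',np.degrees(np.arctan2(q[1],q[0]))-6.2)
E
python3 g.py
```

```text
[ 553.8 -262.1   33.2] F [-2.7 -2.5 13.3] r 51.24496584296475 th 214.61682263640873 yaw -68.24840400260302 7.55
blue 94 [282.6, 87.6] [34.6  2.4] fixture angle -2.252369789805647
blue 1017 [226.4, 124.2] [11.9 18.9] fixture angle 51.4905688690831
```

Emit:
apply_moves(
  moves=[
    [1,-2.7,4.3,-2.0,0,0,-4],
    [1,-2.3,4.5,-2.0,0,0,-4],
    [1,-1.9,4.7,-2.0,0,0,-4],
    [1,-1.5,4.8,-2.0,0,0,-4],
  ],
)

```text
time_s: 7.95
tcp_pos: [548.2, -249.3, 33.2]
ee_rot: [[0.089, -0.996, 0.025], [-0.995, -0.09, -0.039], [0.041, -0.021, -0.999]]
ft_force: [-6.5, -3.0, 17.2]
grip_width: 0.009
```

```bash
python3 g.py
```

```text
[ 548.  -248.6   33.2] F [-8.3 -1.2 18.3] r 50.49187067532308 th 198.0168658965678 yaw -85.15130874441891 8.0
blue 97 [259.2, 83.8] [34.6  2.5] fixture angle -2.061869117805643
blue 1017 [228.8, 123.5] [17.5 14.1] fixture angle 32.7113839846664
```

Emit:
apply_moves(
  moves=[
    [1,-1.8,4.7,-1.5,0.3,0.2,-5],
    [1,-1.4,4.8,-1.5,0.3,0.2,-5],
    [1,-0.9,4.9,-1.5,0.3,0.2,-5],
    [1,-0.4,4.9,-1.5,0.3,0.2,-5],
  ],
)

```text
time_s: 8.4
tcp_pos: [546.0, -231.4, 33.2]
ee_rot: [[-0.273, -0.962, 0.007], [-0.962, 0.273, -0.029], [0.026, -0.014, -1.0]]
ft_force: [-3.9, 2.3, 14.2]
grip_width: 0.006
```

```bash
python3 g.py
```

```text
[ 546.1 -230.6   33.2] F [-4.1  4.5 15.1] r 49.96293780134295 th 177.29711147993325 yaw -106.20079578334244 8.45
blue 101 [227.6, 90.5] [34.6  2.1] fixture angle -2.668378940660779
blue 1024 [225.6, 124.4] [21.8  7.1] fixture angle 11.889956655278358
```

Emit:
apply_moves(
  moves=[
    [1,0.0,4.5,-1.3,0.3,0.2,-4],
    [1,0.4,4.2,-1.3,0.3,0.2,-4],
  ],
)

```text
time_s: 8.65
tcp_pos: [547.5, -222.1, 33.2]
ee_rot: [[-0.414, -0.91, -0.001], [-0.91, 0.414, -0.019], [0.018, -0.007, -1.0]]
ft_force: [-1.7, 1.2, 10.6]
grip_width: 0.004
```

```bash
python3 g.py
```

```text
[ 547.7 -221.6   33.2] F [-2.4  4.3 12.1] r 49.673686440187645 th 166.73486267618634 yaw -114.69209616842842 8.7
blue 103 [220.0, 95.9] [34.6  2. ] fixture angle -2.9132737002240905
blue 1042 [230.5, 123.2] [22.9  2.9] fixture angle 1.0310842117116747
```

The blue port is at about 1°, nearly home. I lift straight up so the plate settles.

Emit:
apply_moves(
  moves=[
    [1,0,0,4,0,0,0],
    [1,0,0,10,0,0,0],
    [1,0,0,20,0,0,0],
    [1,0,0,35,0,0,0],
    [1,0,0,40,0,0,0],
    [1,0,0,40,0,0,0],
    [1,0,0,20,0,0,0],
    [1,0,0,0,0,0,0],
    [1,0,0,0,0,0,0],
    [1,0,0,0,0,0,0],
  ],
)

```text
time_s: 9.7
tcp_pos: [545.4, -221.2, 210.8]
ee_rot: [[-0.416, -0.91, -0.002], [-0.909, 0.416, -0.019], [0.018, -0.006, -1.0]]
ft_force: [-0.2, 0.9, -0.5]
grip_width: 0.005
```

```bash
python3 g.py
```

```text
[ 545.3 -221.2  210.4] F [-0.7 -0.1  0.2] r 52.057908681932254 th 166.85171634733805 yaw -114.55903993314821 9.75
blue 177 [254.9, 121.1] [23.1  1.2] fixture angle -3.31668201915612
```

The blue port now bears -3.3°, against -2.9° for the probe nose, so it is in line and stays there with the finger off. Next, the button.

Emit:
apply_moves(
  moves=[
    [1,0,40,0,0,0,8],
    [1,1,45,0,0,0,8],
    [1,1,45,0,0,0,8],
    [1,1,45,0,0,0,8],
    [1,1,45,0,0,0,8],
    [1,1,45,-10,0,0,8],
    [1,1,45,-10,0,0,8],
    [1,1,40,-10,0,0,8],
    [1,0,25,-10,0,0,0],
    [1,0,0,0,0,0,0],
  ],
)

```text
time_s: 10.75
tcp_pos: [544.7, 167.3, 154.6]
ee_rot: [[0.669, -0.743, -0.003], [-0.743, -0.669, -0.018], [0.011, 0.014, -1.0]]
ft_force: [-0.2, -0.7, 0.7]
grip_width: 0.006
```

```bash
python3 - <<'E'
from h import *
w=snap('wrist','w8.png');st=bot.read_state();print(st['tcp_pos'],st['ee_rot'].round(3).tolist(),st['time_s'])
for B in blobs(w,(45,80,40),(85,255,255),200): print(B,pt(w,*B[1],64).round(1))
E
```

```text
[544.98259338 166.0737827  155.26773175] [[0.669, -0.743, -0.003], [-0.743, -0.669, -0.018], [0.011, 0.014, -1.0]] 10.8
(2431, [326.8, 114.3], [287, 75, 81, 79]) [626.7 188.5  64. ]
(691, [288.4, 199.8], [274, 186, 30, 29]) [552.6 163.5  64. ]
(2067, [504.9, 381.5], [468, 354, 77, 53]) [ 559.4 -127.7   64. ]
```

Both looks agree on (552.6,163.5). I descend over it.

Emit:
apply_moves(
  moves=[
    [1,4,-1.5,-25,1,0,0],
    [1,3.5,-1,-35,0,0,0],
    [1,0,0,-25,0,0,0],
    [1,0,0,-8,0,0,0],
    [1,0,0,0,0,0,0],
  ],
)

```text
time_s: 11.3
tcp_pos: [553.1, 158.4, 59.6]
ee_rot: [[0.665, -0.747, -0.002], [-0.747, -0.665, -0.0], [-0.001, 0.002, -1.0]]
ft_force: [-0.4, -0.6, 0.5]
grip_width: 0.004
```

Emit:
apply_moves(
  moves=[
    [1,0,5,-8,0,0,0],
    [1,0,0,-5,0,0,0],
    [1,0,0,-2,0,0,0],
    [1,0,0,0,0,0,0],
  ],
)

```text
time_s: 11.7
tcp_pos: [554.8, 163.3, 46.8]
ee_rot: [[0.664, -0.748, 0.002], [-0.748, -0.664, 0.001], [0.001, -0.002, -1.0]]
ft_force: [0.2, -1.1, -0.1]
grip_width: 0.005
```

Emit:
apply_moves(
  moves=[
    [1,0,0,-3,0,0,0],
    [1,0,0,-2,0,0,0],
  ],
)

```text
time_s: 11.9
tcp_pos: [555.3, 163.5, 42.6]
ee_rot: [[0.664, -0.748, 0.004], [-0.748, -0.664, 0.001], [0.002, -0.003, -1.0]]
ft_force: [0.4, -0.2, -1.0]
grip_width: 0.005
```

Emit:
apply_moves(
  moves=[
    [1,-2,0,-3,0,0,0],
    [1,0,0,-2,0,0,0],
    [1,0,0,-1,0,0,0],
  ],
)

```text
time_s: 12.2
tcp_pos: [553.2, 163.6, 36.2]
ee_rot: [[0.664, -0.747, 0.004], [-0.747, -0.664, 0.001], [0.002, -0.004, -1.0]]
ft_force: [0.0, -0.3, 1.5]
grip_width: 0.004
```

Emit:
apply_moves(
  moves=[
    [1,0,0,-2,0,0,0],
    [1,0,0,-2,0,0,0],
  ],
)

```text
time_s: 12.4
tcp_pos: [553.3, 163.6, 32.4]
ee_rot: [[0.664, -0.747, 0.004], [-0.747, -0.664, 0.001], [0.002, -0.004, -1.0]]
ft_force: [-1.9, -1.5, 4.0]
grip_width: 0.003
```

Emit:
apply_moves(
  moves=[
    [1,0,0,-2,0,0,0],
    [1,0,0,-2,0,0,0],
  ],
)

```text
time_s: 12.6
tcp_pos: [553.6, 163.7, 30.6]
ee_rot: [[0.664, -0.747, 0.005], [-0.747, -0.664, 0.001], [0.003, -0.005, -1.0]]
ft_force: [-15.9, -4.5, 35.9]
grip_width: 0.005
```

Spring rise from about 36.5, then a hard stop at 30.6, so the button took its full 6 mm of travel. I lift off.

Emit:
apply_moves(
  moves=[
    [1,0,0,2,0,0,0],
    [1,0,0,6,0,0,0],
    [1,0,0,15,0,0,0],
    [1,0,0,30,0,0,0],
    [1,0,0,40,0,0,0],
    [1,0,0,40,0,0,0],
    [1,0,0,20,0,0,0],
    [1,0,0,0,0,0,0],
    [1,0,0,0,0,0,0],
  ],
)

```text
time_s: 13.5
tcp_pos: [552.4, 163.4, 193.5]
ee_rot: [[0.664, -0.747, 0.007], [-0.747, -0.664, 0.002], [0.003, -0.006, -1.0]]
ft_force: [0.4, -0.7, -0.4]
grip_width: 0.008
```

```bash
python3 - <<'E'
from h import *
s=snap('scene');b=snap('side');w=snap('wrist');st=bot.read_state();print(st['tcp_pos'],st['ft_force'],st['time_s'])
for B in blobs(w,(45,80,40),(85,255,255),400): print(B,pt(w,*B[1],64).round(1))
print(blobs(s,(98,120,50),(125,255,255),8)[3:8])
c=[cv2.resize(k['pixels'][v:v+100,u:u+270,::-1],(780,289),interpolation=cv2.INTER_CUBIC) for k,u,v in((s,110,195),(b,195,170))]
cv2.imwrite('pics/c9.png',np.vstack(c))
E
```

```text
[552.09142535 163.35259964 192.40968882] [-0.11526761  0.44007927 -0.7648625 ] 13.65
(1823, [312.2, 120.6], [278, 86, 70, 69]) [626.3 188.8  64. ]
(560, [280.0, 196.5], [267, 184, 27, 26]) [552.5 163.4  64. ]
(1194, [543.5, 298.2], [514, 266, 46, 50]) [ 655.3 -117.3   64. ]
(1554, [481.4, 377.5], [452, 354, 51, 53]) [ 547.7 -142.7   64. ]
[(67, [392.6, 212.8], [385, 210, 16, 7]), (12, [157.5, 221.0], [156, 220, 4, 3]), (25, [158.5, 226.5], [155, 225, 7, 5]), (4347, [55.7, 341.6], [2, 300, 105, 81]), (2362, [457.3, 395.2], [420, 366, 83, 54])]
```

View pics/c9.png

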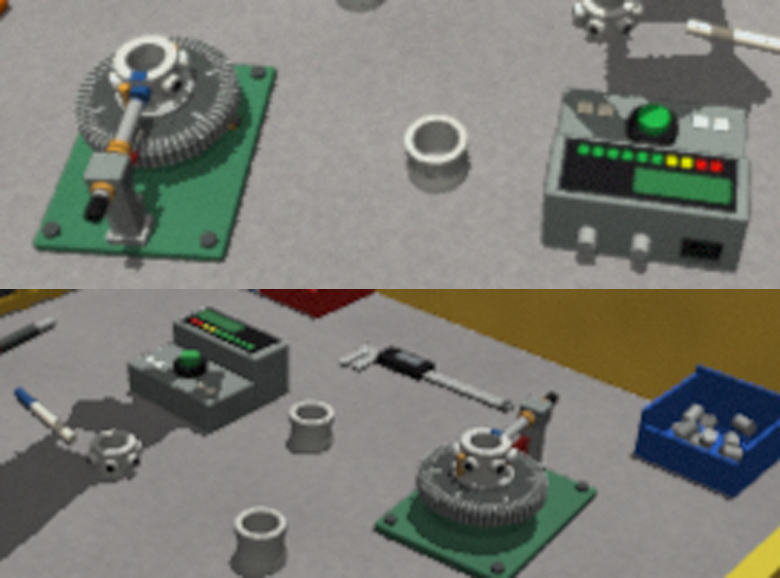

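The blue port faces the probe (crop ~(138,88)), the hub is seated level, the button is up again and the bystanders have not moved. I hand in.

```bash
python3 -c "
from rig import bot
print(bot.finish_job())"
```

```text
the job is handed in; nothing more can be done
None
```

I turned the plate one click clockwise with the shut fingertips, then pressed the smaller readout's green button and released it. The job was handed in at about 13.7 s; no verdict was reported.

- **Plate:** I dragged it round by its top face at about 50 mm radius, with roughly 8–18 N of pressure. After I lifted off, the blue port bore -3.3° and the probe nose -2.9°, so they are in line. In the last picture the casting sits level on its seat.
- **Button:** it sprang down about 6 mm to a hard stop, peaking at 36 N. The last picture shows it up again, with its position unchanged.
- **Bench:** the last pictures (crops) show the tool clear and the bystanders in view where they were. The deburring tool and part of the marker and plug gauge were outside those crops, though the arm only passed above the bench there.

**Disagreements:**
- The fingertips met the plate with the TCP reading at 33 mm instead of 60 mm, so they end about 27 mm short of the reported TCP. The button showed the same offset, and I found both contacts by force.
- Points from the side camera were off by up to about 25 mm, so I relied on the wrist and scene cameras.

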